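Press a new saxophone pad in a cam-lever pad press

TASK

First push the open drawer of the pad press fully home until it clicks into its detent. Then swing the red cam lever round with the gripper to the cam's highest lift, where the lever lies in line above the white index line on the base, and finish while still holding it there with the gripper, because it springs back if let go. Leave the other things on the bench where they are.

Things in the scene. Friction and masses are not known exactly. Their poses are not given: they have to be found in the camera images.
- press: Fixed pad press: blue base plate 220 x 240 x 12 mm (x -135..85, y -75..165), wooden drawer between low guides, steel eccentric cam with red lever on the +y side. Origin at bench level, mid-width of the drawer. x along the slide, into the press (away from the drawer front), y to the cam side, z up. White index line on the plate from the cam towards -x. All below 65 mm save the lever's black grip.
- drawer (a joint): How far the drawer is open, m: 0 = fully home, 0.085 = limit. It slides along the press's x axis, opening towards -x. It drags with about 0.6 N; a spring detent adds about 2 N from 12 to 6 mm open, and then draws it in to 0 and keeps it there; at 0 it meets a solid stop.
- drawer_front (a point): Middle of the drawer's outer wooden front face (a flat upright panel 106 wide and 50 mm high, from 14 to 64 mm above the bench); this point is 44 mm above the bench, 67 mm before the press's origin (x -67) when home. Axes as the press's. Pushed towards the press's +x.
- lever (a joint): Turn of the cam lever about its upright axis, rad, counterclockwise from above, 0 to 2.35. 0 = rest, lever pointing to the press's +y and 10 degrees to +x. 1.75 = highest lift: lever straight to the press's -x, above the white line, cam nose at the jaw; beyond it the lift falls again. A spring turns it back to 0 (0.18 N m at 0, 0.44 N m at 1.75: 5 N at the grip).
- lever_axis (a point): Point on the lever's upright axis, 61 mm above the bench (on the cam's hub); at x -20, y 120 mm in the press's axes.
- lever_grip (a point): Middle of the lever's upright black grip, a free-turning round sleeve 22 mm in diameter and 40 mm high, from 60 to 100 mm above the bench; this point is 82 mm up and 90 mm from the lever's axis. The red lever arm under it (18 mm wide) has its top at 58 mm.
- oil_bottle: Loose bystander: amber bottle with black cap, 38 mm in diameter, 85 mm high; origin at the middle of its underside, z up.
- grease_jar: Loose bystander: white jar with green cap, 52 mm in diameter, 45 mm high; origin at the middle of its underside, z up.
- key_cup: Loose bystander: brass key cup, a disc 40 mm in diameter with a small stem, 23 mm high in all; origin at the middle of its underside, z up.
- screwdriver: Loose bystander: red-handled screwdriver 170 mm long, lying along its x axis.

How it is judged (in metres and radians):
On the way, in this order (a step that is already met when the one before it is completed fails the run):
1. the drawer is pushed home into its detent (less than 3 mm open) (value of joint drawer below 0.003 m), for 0.2 s.
2. then the cam lever is at its highest lift (within 0.15 rad of 1.75), with the drawer still home (value of joint lever between 1.6 and 1.9 rad and value of joint drawer below 0.003 m), for 0.5 s.
At the end, for the whole second after the job is handed in: The drawer is home (less than 3 mm open), and the gripper's fingers hold the lever (contact over 1 N) still at its highest lift, within 0.15 rad of 1.75 rad (all of step 2 and contact force between the fingers and lever above 1 N and velocity of joint lever between -0.1 and 0.1 rad/s); the arm keeps its last pose, push and grip.
It fails at once if the oil bottle is knocked about (moved more than 30 mm) (distance of oil_bottle from where it was at the start of the episode above 0.03 m).
It fails at once if the grease jar is knocked about (moved more than 30 mm) (distance of grease_jar from where it was at the start of the episode above 0.03 m).
It fails at once if the key cup is knocked about (moved more than 30 mm) (distance of key_cup from where it was at the start of the episode above 0.03 m).
It fails at once if the screwdriver is knocked about (moved more than 30 mm) (distance of screwdriver from where it was at the start of the episode above 0.03 m).
It also fails if it takes over 51 s, if anything falls off the work surface, if the arm or the gripper's body presses on something with over 40 N, if the wrist force passes 120 N, or if a joint passes its speed limit or range.

ROBOT

A 6-joint arm with a two-finger parallel gripper is mounted at the origin on the work surface. World frame = base frame: x ahead of the robot, y to its left, z up, the work surface at z = 0. Lengths are in mm, angles in degrees, forces in N, time in s.
With the tool pointing down it reaches from about 350 to 800 mm from the base axis. Payload 7.3 kg.
Tool frame: the origin (TCP) lies midway between the tips of the shut fingers; the grasp point (between the pads) lies env.grasp_offset behind it (env.grasp_offset is the distance from the TCP to the grasp point, in mm); z points along the fingers, y is the line along which they close (so a half turn about z gives the same grasp; the last joint's range is limited). The gripper opens to 85 mm and grips with 20 to 120 N. Pads are 22 mm wide; open, the fingers measure 114 mm over their backs; the gripper's body (76 mm by 85 mm) begins 54 mm behind the grasp point. The pads swing forward as they close: fully open they stand 13 mm farther back than shut.
Start: joints at [61.135, 19.595, 87.324, -0, 73.075, -8.365], TCP at [183.849, 491.776, 231.322] pointing down, gripper open.
Joint ranges: [-145.02, 145.02], [-44.19, 115.74], [2.07, 154.8], [-57.11, 237.11], [16.16, 152.29], [-177.93, 177.93]. Speed limits (degrees/s): [147.25, 147.25, 180, 180, 180, 180].

INTERFACE

Orientations are given as [roll, pitch, yaw] about the fixed x, y, z axes, in that order (R = Rz(yaw) Ry(pitch) Rx(roll)).
In Python, from rig import env gives the robot as it stands. The module is installed in compiled form; this text tells all that it offers.
- The arm moves only by the tool carry_out, never from a script. Its argument "motion" is one flat list of numbers, 6 for each row, row after row: the shift along the tool's x, y, z in mm, then the turn, a rotation vector about the tool's x, y, z in rad. In form: [tx, ty, tz, wx, wy, wz, tx, ty, tz, wx, wy, wz, ...]. A call has 1 to 20 rows; each row is the pose to reach, as a shift and turn from the pose commanded when the call began, along the tool's axes at that moment; what a row does not reach only later rows make up. A row lasts 1/12 s, in which the tool goes at most 41.7 mm and 7.16 degrees, less where a joint would pass 70% of its speed; a pose out of reach is approached as far as the arm can. A call with a gripper value outside its range is refused whole. "gripper" is the closure, from 0 (fully open) to 1 (shut), set as the call begins (left out, the last holds). The fingers move at their own pace and stop on an object; "force" is the grip in N (left out, the last holds). Time passes only in rows, so rows that repeat a pose let the fingers close. It gives the time, the measured TCP pose, the force, the opening and the grip force at its end, in the units of the state.
- env.state(): the state, without advancing time (a new reading comes with each control period).
- env.get_image(name): name is "scene" or "top" or "wrist"; returns a dict with "frame" (400x640x3 uint8, blue, green, red), "z_map" (400x640 float32, mm along the optical axis (not along the pixel's ray), 0 where there is no reading), "K" (3x3 intrinsics, pixels), "cam_to_world" (4x4, takes a point from camera to world coordinates); the wrist camera has in their place "hand_eye" (4x4, takes a point from camera to tool coordinates, whose origin is the TCP and whose axes are the flange's). Camera axes: x right, y down, z forward; pixel columns grow to the right and rows downward; lengths in mm; the calibration is good to about 2 mm. A picture is of the moment at which its call begins: read the wrist's pose just before it.
- env.hand_in(): hands the job in; it is judged then, once.
Trained networks look in the newest picture that a camera, given by its name, has taken for a name from the list of things; names that differ only in an ending like _2 or _b are one class to them, and where a whole thing is asked for, a point or a joint stands for the part that bears it (a point fixed in the world has none). Each returns a list of dicts, best first, with "conf" (0 to 1); they miss things now and then, are a little off and sometimes report something else, mostly with a low value. They report only what shows in the picture. A call takes as long as a camera call.
- env.search_frame(name, camera): "point" ([x, y, z] in mm, in world coordinates, good to about 4 mm: the middle of the surface that is visible of it).
- env.spot_point(name, camera): "point" ([x, y, z] in mm, in world coordinates, good to about 4 mm: a listed point, or the origin of a listed thing).
The state is a dict: "time_s": time; "qpos": joint angles; "qd": joint speeds; "tau": joint torques, N m; "eef_pos": TCP position; "tool_rot": TCP orientation; "contact_force": force on the tool from outside, world axes, zero at the start; "wrist_torque": the same for the moment, N m; "width": finger opening in mm; "gripper_force": force on a finger pad.
Only numpy, scipy, OpenCV 4.12 (cv2) and the standard library are available. Lean on these libraries where they do the work, as an engineer would, in place of code of your own. Each camera call takes 0.05 s, during which the arm holds its last target. There are 200 camera calls.

## Working session

There is one attempt and no reset: what is moved stays moved. The work goes in short steps, Python scripts to look and compute and a tool call to move; the robot and the scene stay as the last step left them, time stands still between calls to the robot, and variables do not carry over. Pictures are saved under pics/ and viewed, at most 10 in all, crops included, and the job is handed in when it is done.

Besides the shell and the picture viewer there is one more tool, called after "Emit:" as a command line: name --argument value ..., lists and objects as JSON in quotes. carry_out: Moves the arm, as the interface text tells. Its arguments: {"type":"object","properties":{"motion":{"type":"array","items":{"type":"number"}},"gripper":{"type":"number"},"force":{"type":"number"}},"required":["motion"]}

```bash
mkdir -p pics && python3 - <<'E'
from rig import env
import cv2
print(env.state()); print(env.grasp_offset)
a=env.get_image("top"); cv2.imwrite("pics/top.png",a["frame"])
for n in ["press","drawer_front","lever_axis","lever_grip","oil_bottle","grease_jar","key_cup","screwdriver"]:
    print(n,[(r["conf"],[round(float(v)) for v in r["point"]]) for r in env.spot_point(n,"top")[:2]])
a=env.get_image("scene"); cv2.imwrite("pics/scene.png",a["frame"])
for n in ["press","drawer_front","lever_axis","lever_grip","oil_bottle","grease_jar","key_cup","screwdriver"]:
    print(n,[(r["conf"],[round(float(v)) for v in r["point"]]) for r in env.spot_point(n,"scene")[:2]])
E
```

```text
{'time_s': 0.0, 'qpos': array([ 6.11354936e+01,  1.96387586e+01,  8.73783863e+01,  1.88224629e-03,
        7.30761307e+01, -8.36421045e+00]), 'qd': array([-0.0720382 , -0.02923302,  0.01245252, -0.0624107 ,  0.0675868 ,
        0.01416216]), 'tau': array([-1.40003987e-03, -4.33666241e+01, -2.46010208e+01, -3.08464569e-04,
        7.59998424e-03,  9.45421448e-06]), 'eef_pos': array([183.61986188, 491.39804227, 230.59790008]), 'tool_rot': array([-1.79907978e+02, -1.53490276e-02,  1.59499142e+02]), 'contact_force': array([-0.51285799, -0.65941724,  0.89006395]), 'wrist_torque': array([ 0.03154561, -0.09907304,  0.05670687]), 'gripper_force': 0.0, 'width': 84.9593637077408}
18.700000000000003
press [(0.97, [566, -79, -2])]
drawer_front [(0.91, [459, -120, 47])]
lever_axis [(0.82, [505, 26, 62])]
lever_grip [(0.56, [489, 112, 82]), (0.44, [645, -179, -2])]
oil_bottle [(0.68, [648, -179, 0])]
grease_jar [(0.79, [703, -35, 0]), (0.57, [489, 114, 81])]
key_cup [(0.48, [645, 75, -2])]
screwdriver [(0.71, [661, -275, 1]), (0.35, [566, -81, -3])]
press [(0.98, [563, -77, -4])]
drawer_front [(0.72, [456, -118, 41]), (0.67, [504, 27, 65])]
lever_axis [(0.62, [506, 26, 64])]
lever_grip [(0.86, [490, 119, 83]), (0.29, [560, -76, -3])]
oil_bottle [(0.88, [648, -177, -1])]
grease_jar [(0.92, [701, -29, -2])]
key_cup [(0.73, [648, 81, 1])]
screwdriver [(0.69, [659, -276, -1])]
```

View pics/top.png

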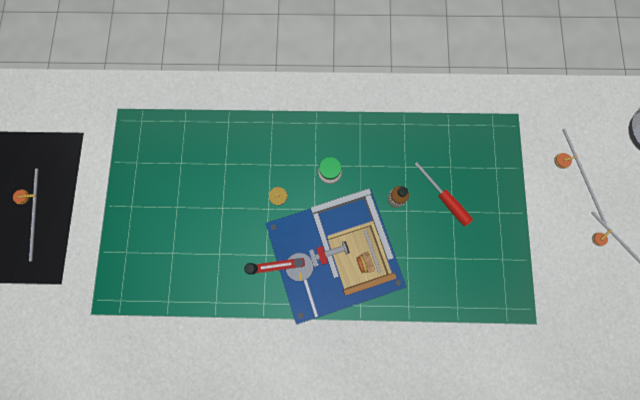

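View pics/scene.png

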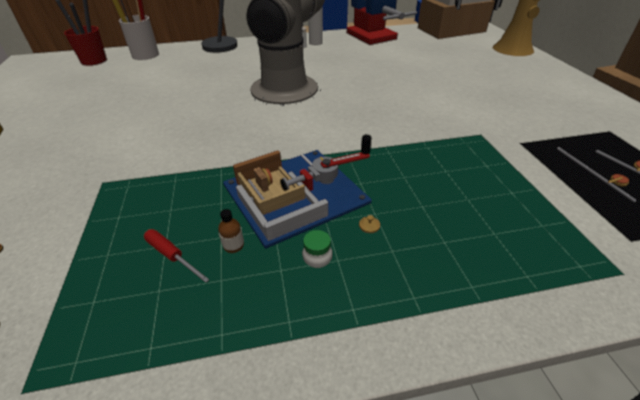

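The top view shows the press around px (335,255). The drawer is open towards the robot, with its front near (370,285). The lever grip is at (250,268), with the white line pointing down from the cam. Bottle (400,195), jar (330,168), key cup (278,196) and screwdriver (445,195) lie on the far side. The scene view agrees, and the network points match both pictures.

```bash
cat > h.py <<'E'
import numpy as np
from scipy.spatial.transform import Rotation as Ro
from scipy.optimize import least_squares
def fit(obs):  # obs: press, axis, front as (local or None, xy)
    def f(p):
        c,s=np.cos(p[2]),np.sin(p[2]); R=np.array([[c,-s],[s,c]]); o=[]
        for n,x in obs:
            l={'press':(0,0),'axis':(-20,120),'front':(-67-p[3],0),
               'grip':(-20+90*np.sin(np.radians(10)),120+90*np.cos(np.radians(10)))}[n]
            o+=list(R@l+p[:2]-x)
        return o
    return least_squares(f,[565,-78,.36,45],loss='soft_l1',f_scale=3).x
def rel(st,pts):  # pts: (x,y,z,yaw deg) tool-down -> shift in tool axes, turn
    R0=Ro.from_euler('xyz',st['tool_rot'],degrees=True)
    for p in pts:
        R=Ro.from_euler('xyz',[180,0,p[3]],degrees=True)
        print(np.round(R0.inv().apply(np.array(p[:3])-st['eef_pos']),1),np.round((R0.inv()*R).as_rotvec(),3))
E
python3 - <<'E'
from h import *; from rig import env
p=fit([('press',(566,-79)),('press',(563,-77)),('axis',(505,26)),('axis',(506,26)),('front',(459,-120)),('front',(456,-118)),('grip',(489,112)),('grip',(490,119))])
print(p,np.degrees(p[2]))
c,s=np.cos(p[2]),np.sin(p[2]); W=lambda x,y:np.array([p[0]+c*x-s*y,p[1]+s*x+c*y])
y=np.degrees(p[2])+180
print(W(-67,0),W(-110,120),W(-20,120))
a=W(-67-p[3]-45,0)
rel(env.state(),[(450,200,225,y),(*a,225,y),(*a,32,y)])
E
```

```text
[ 5.65317282e+02 -7.90588484e+01  3.51877721e-01  4.79972642e+01] 20.161108289765153
[ 502.4225598 -102.1511409] [420.69796083  -4.32430448] [505.18340802  26.69519284]
[-351.5 -180.1    6.3] [ 0.    0.   -0.71]
[-435.8 -505.4    6.3] [ 0.    0.   -0.71]
[-435.8 -505.4  199.3] [ 0.    0.   -0.71]
```

Emit:
carry_out --motion '[-35, -18, 1, 0, 0, -0.07, -70, -36, 1, 0, 0, -0.14, -105, -54, 2, 0, 0, -0.21, -140, -72, 3, 0, 0, -0.28, -175, -90, 3, 0, 0, -0.35, -210, -108, 4, 0, 0, -0.42, -245, -126, 4, 0, 0, -0.49, -280, -144, 5, 0, 0, -0.56, -315, -162, 6, 0, 0, -0.63, -350, -180, 6, 0, 0, -0.71, -360, -216, 6, 0, 0, -0.71, -370, -252, 6, 0, 0, -0.71, -379, -288, 6, 0, 0, -0.71, -388, -324, 6, 0, 0, -0.71, -398, -360, 6, 0, 0, -0.71, -407, -396, 6, 0, 0, -0.71, -417, -432, 6, 0, 0, -0.71, -426, -468, 6, 0, 0, -0.71, -436, -500, 6, 0, 0, -0.71, -436, -505, 6, 0, 0, -0.71]' --gripper 1

```text
time_s: 2.57
eef_pos: [415.4, -138.5, 225.5]
tool_rot: [-179.9, 0.0, -160.1]
contact_force: [0.1, 0.5, 0.7]
width: 0.2
gripper_force: 0.0
```

```bash
python3 - <<'E'
from h import *; from rig import env
import cv2
st=env.state(); print(st['eef_pos'])
a=env.get_image("wrist"); cv2.imwrite("pics/w1.png",a["frame"])
for n in ["press","drawer_front","lever_axis","lever_grip"]:
    print(n,[(r["conf"],np.round(r["point"])) for r in env.spot_point(n,"wrist")[:2]])
p=[565.3,-79.1,.3519,48]
c,s=np.cos(p[2]),np.sin(p[2]); W=lambda x,y:np.array([p[0]+c*x-s*y,p[1]+s*x+c*y])
y=200.2
rel(env.state(),[(*W(-160,0),32,y),(*W(-67-12,0),32,y)])
E
```

```text
[ 415.3544828  -138.46593674  225.4544699 ]
press []
drawer_front [(0.74, array([ 456., -116.,   44.]))]
lever_axis [(0.81, array([507.,  24.,  59.]))]
lever_grip [(0.79, array([491., 118.,  83.]))]
[  0.8  -1.3 193.3] [0.001 0.    0.001]
[-80.2  -1.4 193.3] [0.001 0.    0.001]
```

View pics/w1.png

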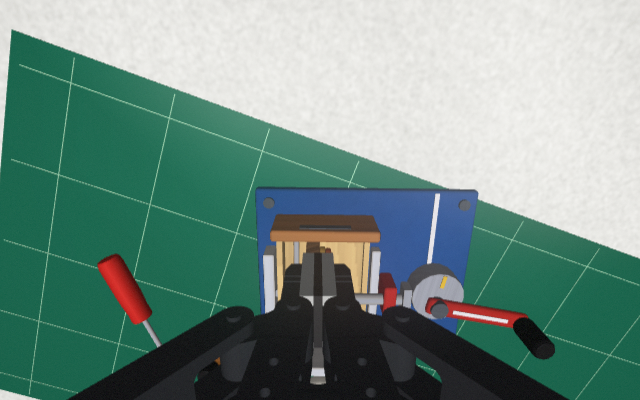

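The wrist view shows the plate edges parallel to the image axes, so the yaw is right. The drawer front lies at about (325,235) and the white line at (433,230). I'll descend in front of the drawer now.

Emit:
carry_out --motion '[1, -1, 38, 0, 0, 0, 1, -1, 76, 0, 0, 0, 1, -1, 114, 0, 0, 0, 1, -1, 150, 0, 0, 0, 1, -1, 180, 0, 0, 0, 1, -1, 193, 0, 0, 0, 1, -1, 193, 0, 0, 0, -10, -1, 193, 0, 0, 0, -20, -1, 193, 0, 0, 0, -28, -1, 193, 0, 0, 0, -34, -1, 193, 0, 0, 0, -40, -1, 193, 0, 0, 0, -46, -1, 193, 0, 0, 0, -52, -1, 193, 0, 0, 0, -58, -1, 193, 0, 0, 0, -64, -1, 193, 0, 0, 0, -68, -1, 193, 0, 0, 0, -72, -1, 193, 0, 0, 0, -75, -1, 193, 0, 0, 0, -75, -1, 193, 0, 0, 0]'

```text
time_s: 4.48
eef_pos: [486.9, -108.9, 32.3]
tool_rot: [-180.0, 0.1, -159.8]
contact_force: [-0.1, 0.1, -0.1]
width: 0.0
gripper_force: 0.0
```

Emit:
carry_out --motion '[-1, 0, 0, 0, 0, 0, -2, 0, 0, 0, 0, 0, -3, 0, 0, 0, 0, 0, -3, 0, 0, 0, 0, 0]'

```text
time_s: 4.82
eef_pos: [489.0, -107.9, 32.2]
tool_rot: [180.0, -0.0, -159.8]
contact_force: [-1.2, -1.1, -0.8]
width: -0.3
gripper_force: 0.0
```

Emit:
carry_out --motion '[-1, 0, 0, 0, 0, 0, -2, 0, 0, 0, 0, 0, -3, 0, 0, 0, 0, 0, -4, 0, 0, 0, 0, 0, -4, 0, 0, 0, 0, 0]'

```text
time_s: 5.23
eef_pos: [489.0, -107.7, 32.2]
tool_rot: [179.9, -0.4, -159.8]
contact_force: [-16.2, -10.5, 9.3]
width: -0.1
gripper_force: 9.2
```

Emit:
carry_out --motion '[-1, 0, 0, 0, 0, 0, -2, 0, 0, 0, 0, 0, -3, 0, 0, 0, 0, 0, -3, 0, 0, 0, 0, 0]'

```text
time_s: 5.57
eef_pos: [489.0, -107.5, 32.2]
tool_rot: [179.8, -0.7, -159.7]
contact_force: [-26.2, -17.5, 17.5]
width: -0.0
gripper_force: 16.0
```

The stop is solid, with the force rising and no further travel. I'll back off, lift and open.

Emit:
carry_out --motion '[15, 0, 0, 0, 0, 0, 35, 0, 0, 0, 0, 0, 40, 0, -30, 0, 0, 0, 40, 0, -68, 0, 0, 0, 40, 0, -105, 0, 0, 0, 40, 0, -140, 0, 0, 0, 40, 0, -150, 0, 0, 0, 40, 0, -150, 0, 0, 0]' --gripper 0

```text
time_s: 6.23
eef_pos: [459.8, -120.0, 185.6]
tool_rot: [-179.7, 0.3, -159.8]
contact_force: [-0.6, -1.1, 0.5]
width: 84.9
gripper_force: 0.0
```

```bash
python3 - <<'E'
from h import *; from rig import env
import cv2
st=env.state(); print(st['eef_pos'],st['width'],st['contact_force'])
a=env.get_image("wrist"); cv2.imwrite("pics/w2.png",a["frame"])
for n in ["press","drawer_front","lever_axis","lever_grip"]:
    print(n,[(r["conf"],np.round(r["point"])) for r in env.spot_point(n,"wrist")[:2]])
rel(env.state(),[(490,116,180,200.2),(490,116,64,200.2)])
E
```

```text
[ 459.76455472 -120.02252866  185.64931104] 84.90530933849928 [-0.59745987 -1.1028752   0.51986804]
press [(0.92, array([564., -78.,  -5.]))]
drawer_front [(0.61, array([ 497., -103.,   45.]))]
lever_axis [(0.58, array([505.,  27.,  60.]))]
lever_grip [(0.7, array([647.,  80.,   0.])), (0.56, array([493., 117.,  80.]))]
[-111.9  209.2    0.9] [ 0.002 -0.002 -0.   ]
[-112.2  208.9  116.9] [ 0.002 -0.002 -0.   ]
```

View pics/w2.png

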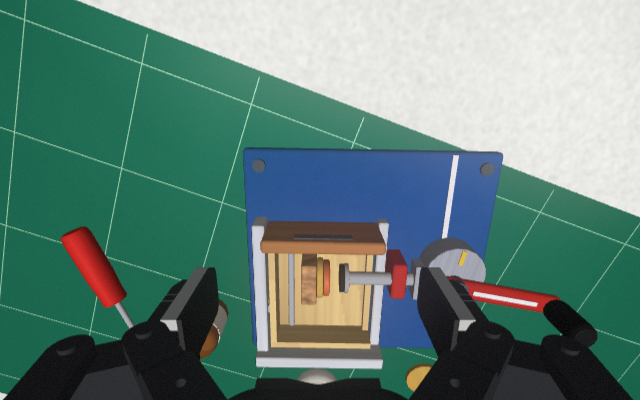

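The drawer is home: its front at (323,240) sits at the guide ends and its back is against the rear wall. Next I go to the lever grip.

Emit:
carry_out --motion '[-16, 30, 0, 0, 0, 0, -32, 60, 0, 0, 0, 0, -48, 90, 0, 0, 0, 0, -64, 120, 0, 0, 0, 0, -80, 150, 0, 0, 0, 0, -96, 180, 0, 0, 0, 0, -112, 209, 0, 0, 0, 0, -112, 209, 1, 0, 0, 0, -112, 209, 1, 0, 0, 0, -112, 209, 25, 0, 0, 0, -112, 209, 50, 0, 0, 0, -112, 209, 75, 0, 0, 0, -112, 209, 100, 0, 0, 0, -112, 209, 117, 0, 0, 0, -112, 209, 117, 0, 0, 0, -112, 209, 117, 0, 0, 0]'

```text
time_s: 7.82
eef_pos: [490.2, 114.4, 64.4]
tool_rot: [180.0, -0.2, -159.9]
contact_force: [-0.4, 0.5, 0.5]
width: 85.5
gripper_force: 0.0
```

Emit:
carry_out --motion '[0, 0, 0, 0, 0, 0, 0, 0, 0, 0, 0, 0, 0, 0, 0, 0, 0, 0, 0, 0, 0, 0, 0, 0, 0, 0, 0, 0, 0, 0, 0, 0, 0, 0, 0, 0, 0, 0, 0, 0, 0, 0, 0, 0, 0, 0, 0, 0]' --gripper 1 --force 50

```text
time_s: 8.48
eef_pos: [491.0, 116.5, 66.2]
tool_rot: [179.9, 0.1, -159.8]
contact_force: [-2.9, 4.3, 6.0]
width: 20.6
gripper_force: 48.6
```

```bash
python3 - <<'E'
from h import *; from rig import env
import cv2
st=env.state(); print({k:st[k] for k in ('time_s','eef_pos','width','gripper_force','contact_force')})
a=env.get_image("wrist"); cv2.imwrite("pics/w3.png",a["frame"])
ax=np.array([505.5,26]); g=st['eef_pos'][:2]-ax; th=np.degrees(np.arctan2(g[1],g[0])); r=np.hypot(*g); print(th,r)
end=200.2
rel(st,[(*(ax+(r+(90-r)*k)*np.array([np.cos(t),np.sin(t)])),st['eef_pos'][2],200.2) for k in np.linspace(0,1,17)[1:] for t in [np.radians(th+(end-th)*k)]])
E
```

```text
{'time_s': 8.4833, 'eef_pos': array([490.95217462, 116.46216817,  66.16006345]), 'width': 20.609421621876916, 'gripper_force': 48.64728391170502, 'contact_force': array([-2.88715066,  4.28026056,  6.04618729])}
99.13589532928678 91.6244677629885
[10.   1.3 -0. ] [ 0.001  0.001 -0.   ]
[20.1  1.5 -0. ] [ 0.001  0.001 -0.   ]
[30.1  0.5 -0. ] [ 0.001  0.001 -0.   ]
[40.  -1.5 -0. ] [ 0.001  0.001 -0.   ]
[49.5 -4.6 -0.1] [ 0.001  0.001 -0.   ]
[58.7 -8.7 -0.1] [ 0.001  0.001 -0.   ]
[ 67.3 -13.8  -0.1] [ 0.001  0.001 -0.   ]
[ 75.3 -19.8  -0.1] [ 0.001  0.001 -0.   ]
[ 82.6 -26.7  -0.1] [ 0.001  0.001 -0.   ]
[ 89.1 -34.3  -0.1] [ 0.001  0.001 -0.   ]
[ 94.7 -42.6  -0.2] [ 0.001  0.001 -0.   ]
[ 99.3 -51.4  -0.2] [ 0.001  0.001 -0.   ]
[103.  -60.6  -0.2] [ 0.001  0.001 -0.   ]
[105.6 -70.2  -0.2] [ 0.001  0.001 -0.   ]
[107.1 -80.   -0.2] [ 0.001  0.001 -0.   ]
[107.6 -90.   -0.2] [ 0.001  0.001 -0.   ]
```

View pics/w3.png

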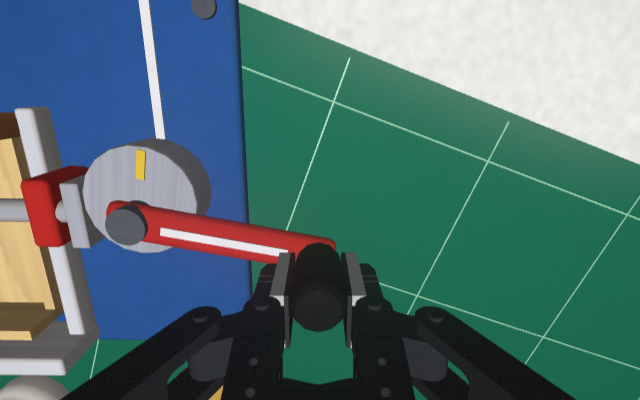

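The pads straddle the black grip at (318,285), held at 48 N. Now I swing along the arc, raised 2 mm.

Emit:
carry_out --motion '[5, 1, -1, 0, 0, 0, 10, 1, -2, 0, 0, 0, 20, 1, -2, 0, 0, 0, 30, 0, -2, 0, 0, 0, 40, -2, -2, 0, 0, 0, 49, -5, -2, 0, 0, 0, 59, -9, -2, 0, 0, 0, 67, -14, -2, 0, 0, 0, 75, -20, -2, 0, 0, 0, 83, -27, -2, 0, 0, 0, 89, -34, -2, 0, 0, 0, 95, -43, -2, 0, 0, 0, 99, -51, -2, 0, 0, 0, 103, -61, -2, 0, 0, 0, 106, -70, -2, 0, 0, 0, 107, -80, -2, 0, 0, 0, 108, -90, -2, 0, 0, 0, 108, -90, -2, 0, 0, 0, 108, -90, -2, 0, 0, 0]'

```text
time_s: 10.12
eef_pos: [421.3, -5.8, 66.6]
tool_rot: [179.9, 0.1, -159.9]
contact_force: [6.2, 6.9, -14.8]
width: 20.4
gripper_force: 49.7
```

```bash
python3 - <<'E'
from h import *; from rig import env
import cv2
st=env.state(); print({k:st[k] for k in ('time_s','eef_pos','width','gripper_force','contact_force')})
a=env.get_image("wrist"); cv2.imwrite("pics/w4.png",a["frame"])
g=st['eef_pos'][:2]-[505.5,26]; print(np.degrees(np.arctan2(g[1],g[0]))%360,np.hypot(*g))
for n in ["lever_axis","lever_grip"]:
    print(n,[(r["conf"],np.round(r["point"])) for r in env.spot_point(n,"wrist")[:2]])
a=env.get_image("top"); cv2.imwrite("pics/t2.png",cv2.resize(a["frame"][170:340,220:430],None,fx=3,fy=3,interpolation=cv2.INTER_CUBIC))
for n in ["lever_axis","lever_grip","drawer_front"]:
    print(n,[(r["conf"],np.round(r["point"])) for r in env.spot_point(n,"top")[:2]])
E
```

```text
{'time_s': 10.1167, 'eef_pos': array([421.31292668,  -5.84825309,  66.59188604]), 'width': 20.435015827733817, 'gripper_force': 49.74681079387665, 'contact_force': array([  6.19089496,   6.90451897, -14.75277003])}
200.72179907207013 90.00985800538797
lever_axis []
lever_grip [(0.87, array([419., -10.,  80.]))]
lever_axis [(0.77, array([502.,  29.,  61.]))]
lever_grip [(0.49, array([ 644., -176.,    1.]))]
drawer_front [(0.72, array([ 499., -102.,   45.]))]
```

View pics/w4.png

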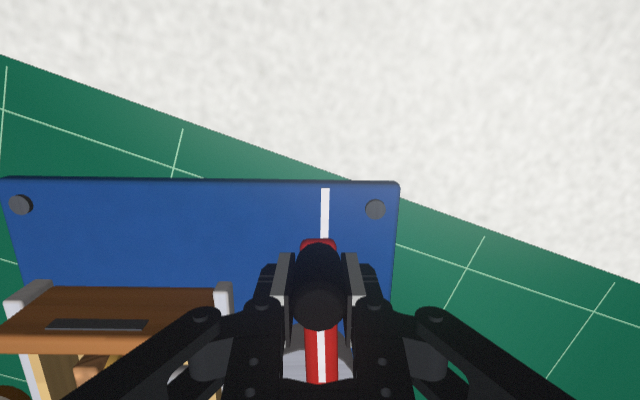

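The lever lies along the white line: its tip is at (319,240) and the line at (325,210), about 0.03 rad off. I'll nudge 2 mm, relieve the vertical pull and hold.

Emit:
carry_out --motion '[0, 1, 1, 0, 0, 0, 0, 2, 1, 0, 0, 0, 0, 2, 1, 0, 0, 0, 0, 2, 1, 0, 0, 0, 0, 2, 1, 0, 0, 0, 0, 2, 1, 0, 0, 0, 0, 2, 1, 0, 0, 0, 0, 2, 1, 0, 0, 0, 0, 2, 1, 0, 0, 0, 0, 2, 1, 0, 0, 0, 0, 2, 1, 0, 0, 0, 0, 2, 1, 0, 0, 0]'

```text
time_s: 11.47
eef_pos: [420.4, -3.6, 66.3]
tool_rot: [180.0, 0.1, -159.8]
contact_force: [2.4, 6.5, -3.6]
width: 20.7
gripper_force: 51.2
```

```bash
python3 -c "
from rig import env
st=env.state(); print({k:st[k] for k in ('time_s','eef_pos','width','gripper_force','contact_force')})
print(env.hand_in())"
```

```text
{'time_s': 11.4667, 'eef_pos': array([420.44156062,  -3.64655608,  66.3453372 ]), 'width': 20.67312928587642, 'gripper_force': 51.22374951839447, 'contact_force': array([ 2.43310822,  6.4624206 , -3.55721633])}
the job is handed in; nothing more can be done
None
```

I pushed the drawer home against its stop, swung the lever to its highest lift over the white line (about 0.03 rad off before a final 2 mm correction), and handed in at 11.5 s with the gripper still holding it at about 51 N; no verdict came back.

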